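Pour the brass pins into the grooved tray

ROBOT

A 7-joint arm with a two-finger parallel gripper is mounted at the origin on the work surface. World frame = base frame: x ahead of the robot, y to its left, z up, the work surface at z = 0. Lengths are in m, angles in degrees, forces in N, time in s.
With the tool pointing down it reaches from about 0.4 to 0.85 m from the base axis. Payload 4.5 kg.
Tool frame: the origin (TCP) lies on the centre line of the jaws, within the pads' length; the fingertips stand r.tcp_to_tips ahead of it and the grasp point (between the pads) is the TCP (r.tcp_to_tips is the distance from the TCP to the fingertips, in m); z points along the fingers, y is the line along which they close (so a half turn about z gives the same grasp; the last joint's range is limited). The gripper opens to 88 mm and grips with 3 to 60 N. Pads are 18 mm wide; open, the fingers measure 123 mm over their backs; the gripper's body (75 mm by 187 mm) begins 45 mm behind the grasp point.
Start: joints at [70.52, 39.483, -11.15, 89.685, 9.013, 51.709, -12.324], TCP at [0.228, -0.582, 0.258] pointing down, gripper open.
Joint ranges: [-172.22, 172.22], [-26.19, 119.32], [-84.43, 86.54], [7.71, 146.69], [-57.33, 237.33], [2.42, 119.75], [-152.13, 152.13]. Speed limits (degrees/s): [147.25, 147.25, 180, 180, 180, 180, 180].

INTERFACE

Orientations are given as a 3x3 rotation matrix whose columns are the frame's x, y, z axes.
In Python, from cell import telemetry, cams, job, r gives the robot as it stands. The module is installed in compiled form; this text tells all that it offers.
- The arm moves only by the tool servo_tool, never from a script. Its argument "targets" is a list that holds one entry, the list of rows, each a list of 7 numbers: the shift along the tool's x, y, z in cm, then the turn, a rotation vector about the tool's x, y, z in degrees, then the closure, from 0 (fully open) to 1 (shut). In form: [[[x, y, z, ax, ay, az, hand], ...]]. A call has 1 to 12 rows; each row shifts and turns the commanded pose from where the row before left it, along the tool's axes as they then stand; what a row does not reach is not made up. A row lasts 1/8 s, in which the tool goes at most 62.5 mm and 10.7 degrees, less where a joint would pass 70% of its speed; a pose out of reach is approached as far as the arm can. A call with a gripper value outside its range is refused whole. The fingers move at their own pace and stop on an object; "newtons" is the grip in N (left out, the last holds). Time passes only in rows, so rows that do not move let the fingers close. It gives the time, the measured TCP pose, the force, the opening and the grip force at its end, in the units of the state.
- telemetry.get_obs(): the state, without advancing time (a new reading comes with each control period).
- cams.camera(name): name is "scene" or "top" or "wrist"; returns a dict with "frame" (400x640x3 uint8, red, green, blue), "K" (3x3 intrinsics, pixels), "view" (4x4, takes a point from world to camera coordinates); the wrist camera has in their place "tool_from_camera" (4x4, takes a point from camera to tool coordinates, whose origin is the TCP and whose axes are the flange's). Camera axes: x right, y up, looking along -z (the intrinsics and any distortion apply to the point x, -y, -z); pixel columns grow to the right and rows downward; lengths in m; the calibration is good to about 2 mm. A picture is of the moment at which its call begins: read the wrist's pose just before it. There is no depth.
- job.hand_in(): hands the job in; it is judged then, once.
The state is a dict: "time": time; "joint_pos": joint angles; "joint_vel": joint speeds; "effort": joint torques, N m; "tool_pos": TCP position; "tcp_rot": TCP orientation; "wrist_force": force on the tool from outside, world axes, zero at the start; "ft_torque": the same for the moment, N m; "gripper_width": opening from 0.0 (shut) to 1.0 (fully open); "finger_force": force on a finger pad.
Only numpy, scipy, OpenCV 4.12 (cv2) and the standard library are available. Lean on these libraries where they do the work, as an engineer would, in place of code of your own. Each camera call takes 0.05 s, during which the arm holds its last target. There are 200 camera calls.

TASK

Two alike grey scoops stand on the stone carver's bench; one holds two brass pins, the other two dark wooden dowels. Pick up the scoop with the brass pins by its black handle, tip it just above the high end of the wooden grooved tray so that both brass pins roll down and each settles in a groove of its own, without dropping them from a height or touching them with the gripper. Then stand the empty scoop upright on the table again and let go.

Things in the scene. Friction and masses are not known exactly. Their poses are not given: they have to be found in the camera images.
- scoop: Grey scoop with the brass pins, 0.4 kg full. Origin under it; z up, mouth and pouring direction +x. Floor rises 12 deg to its lip at x=50, z=24 mm: tip mouth-down about y by 30-45 deg to pour. Feet x -39 to 16; walls y +-50, back x -39. Black flat handle bar along y, 100 long, 14 thick in x, z 80-102, centred x=-15: pinch across x; 40 mm free above pins. A like one (unlisted) holds dark dowels.
- pin1: brass pin with round ends, 16 mm in diameter, 80 mm long; at the start it lies in the scoop across its back, parallel to the scoop's y. Origin at its middle, on its axis; its y axis runs along the pin (x and z turn as it rolls)
- pin2: brass pin with round ends, 16 mm in diameter, 80 mm long; at the start it lies in the scoop across its floor just in front of pin1, parallel to the scoop's y. Origin at its middle, on its axis; its y axis runs along the pin (x and z turn as it rolls)
- tray: Wooden tray, fixed, dark rims. Origin on table; z up, +x downhill. Open-backed smooth ramp from x=-65, z=39 mm to x=-5, z=23; then 3 V grooves along y, bottoms x=5,23,41, z=19,15,12; end wall x 51-57, 36 high. 140 wide inside, 152 outside; rims 52 high beside ramp, 36 beside grooves. Seated pin's axis: x=6,24,42, z=27,24,20. Rods let onto the ramp parallel to y roll to the lowest free groove.
Things that resemble listed ones, but are neither listed nor needed, are in the scene too. Leave any purple look-alike of the scoop alone.

How it is judged (in metres and radians):
On the way, in this order (a step that is already met when the one before it is completed fails the run):
1. the scoop is lifted off the table with both brass pins in it (height (world z) of scoop above 0.025 m and distance between each of pin1, pin2 and scoop below 0.07 m), for 0.1 s.
2. the scoop is tipped by more than 17 degrees, raised at the tray (angle between scoop's own z axis and vertical above 0.3 rad and height (world z) of scoop above 0.025 m and horizontal distance between scoop and tray below 0.22 m), for 0.1 s.
At the end, for the whole second after the job is handed in: Each brass pin lies still in its own groove of the tray: axis within 6 mm of the seat across, 5 mm in height, 35 mm of the middle along it, parallel within 10 degrees. The scoop stands on the table, upright within 8 degrees, still and released (((x of pin1 in the frame of tray between 0.0002 and 0.0122 m and z of pin1 in the frame of tray between 0.0219 and 0.0319 m) or (x of pin1 in the frame of tray between 0.0182 and 0.0302 m and z of pin1 in the frame of tray between 0.0186 and 0.0286 m) or (x of pin1 in the frame of tray between 0.0362 and 0.0482 m and z of pin1 in the frame of tray between 0.0152 and 0.0252 m)) and y of pin1 in the frame of tray between -0.035 and 0.035 m and angle between the y axis of each of pin1, pin2 and the y axis of tray, either way round below 0.17 rad and linear speed of each of pin1, pin2, scoop below 0.03 m/s and ((x of pin2 in the frame of tray between 0.0002 and 0.0122 m and z of pin2 in the frame of tray between 0.0219 and 0.0319 m) or (x of pin2 in the frame of tray between 0.0182 and 0.0302 m and z of pin2 in the frame of tray between 0.0186 and 0.0286 m) or (x of pin2 in the frame of tray between 0.0362 and 0.0482 m and z of pin2 in the frame of tray between 0.0152 and 0.0252 m)) and y of pin2 in the frame of tray between -0.035 and 0.035 m and height (world z) of scoop between -0.005 and 0.01 m and angle between scoop's own z axis and vertical below 0.15 rad and contact force between the fingers and scoop below 0.1 N); the robot touches nothing.
It fails at once if the gripper touches a brass pin (contact force between the fingers and pin1 above 0.5 N or contact force between the fingers and pin2 above 0.5 N).
It fails at once if a brass pin is dropped from a height or flung (faster than 1.5 m/s) (linear speed of any of pin1, pin2 above 1.5 m/s).
It also fails if it takes over 51 s, if anything falls off the work surface, if the arm or the gripper's body presses on something with over 40 N, if the wrist force passes 120 N, or if a joint passes its speed limit or range.

## Working session

There is one attempt and no reset: what is moved stays moved. The work goes in short steps, Python scripts to look and compute and a tool call to move; the robot and the scene stay as the last step left them, time stands still between calls to the robot, and variables do not carry over. Pictures are saved under pics/ and viewed, at most 10 in all, crops included, and the job is handed in when it is done.

Besides the shell and the picture viewer there is one more tool, called in YAML: its name, and indented under it one key for each argument. servo_tool: Moves the arm, as the interface text tells. Its arguments: {"type":"object","properties":{"targets":{"type":"array","items":{"type":"array","items":{"type":"array","items":{"type":"number"}}}},"newtons":{"type":"number"}},"required":["targets"]}

```bash
mkdir -p pics; python3 - <<'E'
from cell import telemetry, cams, job, r
import cv2, numpy as np
o=telemetry.get_obs(); print(o['time'],o['tool_pos'],np.round(o['tcp_rot'],3),r.tcp_to_tips,o['gripper_width'])
for n in ['scene','top']:
    c=cams.camera(n); cv2.imwrite(f'pics/{n}0.png',c['frame'][:,:,::-1]); print(n,c['K'],np.round(c['view'],4), [k for k in c])
    np.savez(f'pics/{n}0.npz',**{k:c[k] for k in c if k in('K','view','frame')})
E
```

```text
0.0 [ 0.2279472  -0.58131924  0.25692088] [[ 0.931  0.365 -0.001]
 [ 0.365 -0.931  0.002]
 [-0.    -0.002 -1.   ]] 0.019 0.9999242457007168
scene [[439.60190519   0.         318.62400362]
 [  0.         439.60190519 196.06490536]
 [  0.           0.           1.        ]] [[-0.1339  0.991  -0.0053  0.2252]
 [-0.6578 -0.0849  0.7484  0.261 ]
 [ 0.7412  0.1037  0.6632 -1.3675]
 [ 0.      0.      0.      1.    ]] ['frame', 'K', 'view']
top [[516.66490505   0.         312.88817813]
 [  0.         516.66490505 202.93812538]
 [  0.           0.           1.        ]] [[-0.0255 -0.9997 -0.0051 -0.1578]
 [ 0.9953 -0.0258  0.0929 -0.5047]
 [-0.093  -0.0027  0.9957 -1.3263]
 [ 0.      0.      0.      1.    ]] ['frame', 'K', 'view']
```

View pics/scene0.png

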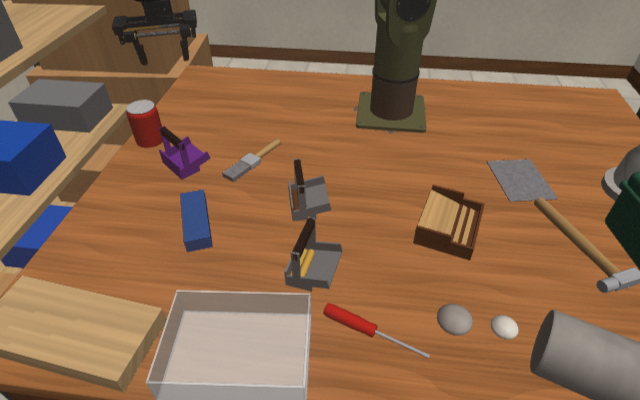

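View pics/top0.png

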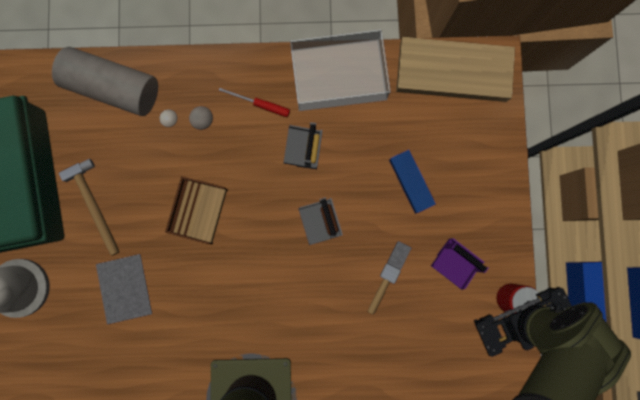

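The brass scoop is at top (302,147), with its handle on the right and its mouth facing left. The tray is at (197,211) with its high end on the right, and the dowel scoop at (320,221). I'll zoom in on these.

```bash
python3 - <<'E'
import cv2, numpy as np
f=np.load('pics/top0.npz')['frame'][:,:,::-1]
a=cv2.resize(f[115:180,270:335],(390,390),interpolation=cv2.INTER_CUBIC)
b=cv2.resize(f[170:250,160:240],(400,400),interpolation=cv2.INTER_CUBIC)
o=np.zeros((400,800,3),np.uint8);o[:390,:390]=a;o[:,400:]=b
cv2.imwrite('pics/crop.png',o)
E
```

```text
(no output)
```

View pics/crop.png

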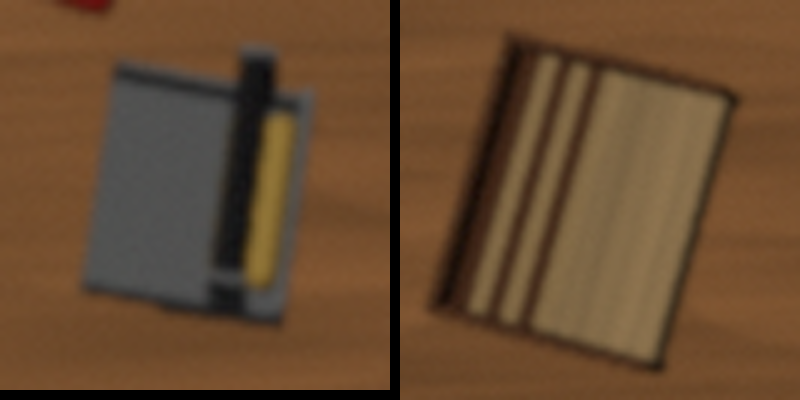

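```bash
cat > h.py <<'E'
import numpy as np
def ray(K,V,px,z):
    """points on plane z from pixels, V = world->camera (x right, y up, look -z)"""
    R,t=V[:3,:3],V[:3,3]; c=-R.T@t
    px=np.atleast_2d(px).astype(float)
    d=np.c_[(px[:,0]-K[0,2])/K[0,0],-(px[:,1]-K[1,2])/K[1,1],-np.ones(len(px))]@R
    return c+d*((z-c[2])/d[:,2])[:,None]
E
python3 - <<'E'
import numpy as np
from h import ray
d=np.load('pics/top0.npz');K,V=d['K'],d['view']
print('cam',-V[:3,:3].T@V[:3,3])
L=lambda p:np.array(p)/6+[270,115]-.4
R=lambda p:(np.array(p)-[400,0])/5+[160,170]-.4
b=ray(K,V,R([(736,97),(660,366)]),.052); e=ray(K,V,R([(512,36),(435,308)]),.036)
print('tray back',b,'end',e)
for p in (b,e): v=p[0]-p[1]; print(np.linalg.norm(v),np.degrees(np.arctan2(v[1],v[0])))
ax=b.mean(0)-e.mean(0); print('downhill',np.degrees(np.arctan2(-ax[1],-ax[0])),np.linalg.norm(ax[:2]))
h=ray(K,V,L([(258,55),(228,308)]),.102); print('handle',h,h.mean(0)); v=h[0]-h[1];print(np.linalg.norm(v),np.degrees(np.arctan2(v[1],v[0])))
E
```

```text
cam [ 0.37507536 -0.174324    1.36666118]
tray back [[0.53943597 0.04896655 0.052     ]
 [0.40284999 0.08896709 0.052     ]] end [[0.57644899 0.16800966 0.036     ]
 [0.43597033 0.20801    0.036     ]]
0.14232277548001743 -16.32318395651639
0.14606259380137854 -15.893938356228237
downhill 73.58652922309396 0.12410040227773748
handle [[ 0.6914248  -0.17526362  0.102     ]
 [ 0.58545238 -0.16018924  0.102     ]] [ 0.63843859 -0.16772643  0.102     ]
0.10703920315129964 -8.095906483846756
```

servo_tool:
  targets:
    - [[4.4, -2, 0, 0, 0, 0, 0], [4.4, -2, 0, 0, 0, 0, 0], [4.4, -2, 0, 0, 0, 0, 0], [4.4, -2, 0, 0, 0, 0, 0], [4.4, -2, 0, 0, 0, 0, 0], [4.4, -2, 0, 0, 0, 0, 0], [4.4, -2, 0, 0, 0, 0, 0], [4.4, -2, 0, 0, 0, 0, 0], [4.4, -2, 0, 0, 0, 0, 0], [4.4, -2, 0, 0, 0, 0, 0], [4.4, -2, 0, 0, 0, 0, 0], [4.4, -2, 0, 0, 0, 0, 0]]

```text
time: 1.6
tool_pos: [0.6328, -0.1644, 0.2573]
tcp_rot: [[0.931, 0.365, -0.001], [0.365, -0.931, -0.0], [-0.001, -0.0, -1.0]]
wrist_force: [0.4, -0.4, -1.0]
gripper_width: 1.003
finger_force: 0.0
```

servo_tool:
  targets:
    - [[0, 0, 0, 0, 0, 9.8, 0], [0, 0, 0, 0, 0, 9.8, 0], [0, 0, 0, 0, 0, 9.8, 0], [0, 0, 0, 0, 0, 0, 0], [0, 0, 0, 0, 0, 0, 0]]

```text
time: 2.22
tool_pos: [0.632, -0.1655, 0.2575]
tcp_rot: [[0.991, -0.136, -0.001], [-0.136, -0.991, 0.0], [-0.001, -0.0, -1.0]]
wrist_force: [-0.3, -0.0, -0.1]
gripper_width: 1.001
finger_force: 0.0
```

```bash
cat >> h.py <<'E'
def wristshot(name):
    from cell import telemetry,cams
    import cv2
    o=telemetry.get_obs(); c=cams.camera('wrist')
    T=np.eye(4);T[:3,:3]=o['tcp_rot'];T[:3,3]=o['tool_pos']
    V=np.linalg.inv(T@c['tool_from_camera'])
    cv2.imwrite(f'pics/{name}.png',c['frame'][:,:,::-1]); np.savez(f'pics/{name}.npz',K=c['K'],view=V,frame=c['frame'])
    print(o['time'],np.round(o['tool_pos'],4),np.round(o['tcp_rot'],3).tolist())
E
python3 -c "
from h import *
wristshot('w1')"
```

```text
2.225 [ 0.632  -0.1655  0.2575] [[0.991, -0.136, -0.001], [-0.136, -0.991, 0.0], [-0.001, -0.0, -1.0]]
```

View pics/w1.png

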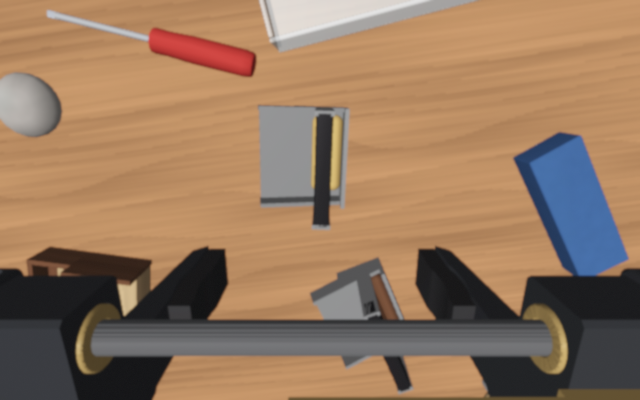

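The wrist view shows the handle bar from about (324,113) to (321,227), with brass on its right side. The scoop looks well aligned with the jaws.

```bash
python3 - <<'E'
import numpy as np,cv2
from h import ray
d=np.load('pics/w1.npz');K,V,f=d['K'],d['view'],d['frame'].astype(int)
m=(f.max(2)<50).astype(np.uint8); m[:100]=0;m[235:]=0;m[:,:300]=0;m[:,:,]; m[:,350:]=0
n,l,s,_=cv2.connectedComponentsWithStats(m);i=1+s[1:,4].argmax();print(s[i])
for y in (120,140,165,190,215): x=np.where(l[y]==i)[0];print(y,x.min(),x.max())
pts=[(np.where(l[y]==i)[0].mean(),y) for y in (125,150,175,200,220)]
P=ray(K,V,pts,.102);print(P);v=P[0]-P[-1];print(np.degrees(np.arctan2(v[1],v[0])))
ends=ray(K,V,[(324,s[i][1]),(321,s[i][1]+s[i][3]-1)],.102);print(ends)
e=ray(K,V,[(258.5,106),(260,207)],.024)[:, :];print('lipapprox',e)
E
```

```text
[ 314  117   17  107 1062]
120 327 330
140 323 329
165 320 328
190 316 328
215 315 327
[[ 0.68277284 -0.17653991  0.102     ]
 [ 0.66333848 -0.17236359  0.102     ]
 [ 0.64322439 -0.16677683  0.102     ]
 [ 0.62192822 -0.16303395  0.102     ]
 [ 0.60416077 -0.16017309  0.102     ]]
-11.760813932318008
[[ 0.68931581 -0.17422306  0.102     ]
 [ 0.60143115 -0.15979909  0.102     ]]
lipapprox [[ 0.70373344 -0.11084031  0.024     ]
 [ 0.59945155 -0.092507    0.024     ]]
```

servo_tool:
  targets:
    - [[1, 0, 2, 0, 0, 1.7, 0], [0, 0, 2.2, 0, 0, 0, 0], [0, 0, 2.2, 0, 0, 0, 0], [0, 0, 2, 0, 0, 0, 0], [0, 0, 2, 0, 0, 0, 0], [0, 0, 2, 0, 0, 0, 0], [0, 0, 2, 0, 0, 0, 0], [0, 0, 2, 0, 0, 0, 0], [0, 0, 0, 0, 0, 0, 0], [0, 0, 0, 0, 0, 0, 0]]
  newtons: 10

```text
time: 3.52
tool_pos: [0.6425, -0.1672, 0.0941]
tcp_rot: [[0.986, -0.168, 0.001], [-0.168, -0.986, -0.0], [0.001, 0.0, -1.0]]
wrist_force: [0.8, -0.5, -0.4]
gripper_width: 1.001
finger_force: 0.0
```

servo_tool:
  targets:
    - [[0, 0, 0, 0, 0, 0, 0.4], [0, 0, 0, 0, 0, 0, 0.6], [0, 0, 0, 0, 0, 0, 0.7], [0, 0, 0, 0, 0, 0, 0.75], [0, 0, 0, 0, 0, 0, 0.8], [0, 0, 0, 0, 0, 0, 0.85], [0, 0, 0, 0, 0, 0, 0.9], [0, 0, 0, 0, 0, 0, 1], [0, 0, 0, 0, 0, 0, 1]]
  newtons: 10

```text
time: 4.65
tool_pos: [0.642, -0.1674, 0.0937]
tcp_rot: [[0.986, -0.168, -0.0], [-0.168, -0.986, -0.0], [0.0, 0.0, -1.0]]
wrist_force: [-0.4, -1.1, -0.6]
gripper_width: 0.16
finger_force: 10.0
```

servo_tool:
  targets:
    - [[0, 0, 0, 0, 0, 0, 1], [0, 0, 0, 0, 0, 0, 1], [0, 0, -0.5, 0, 0, 0, 1], [0, 0, -1, 0, 0, 0, 1], [0, 0, -1.5, 0, 0, 0, 1], [0, 0, -1.5, 0, 0, 0, 1], [0, 0, -1.5, 0, 0, 0, 1], [0, 0, -1.5, 0, 0, 0, 1], [0, 0, -1.5, 0, 0, 0, 1], [0, 0, -1, 0, 0, 0, 1], [0, 0, -0.5, 0, 0, 0, 1], [0, 0, 0, 0, 0, 0, 1]]
  newtons: 45

```text
time: 6.15
tool_pos: [0.6421, -0.167, 0.1988]
tcp_rot: [[0.986, -0.168, 0.0], [-0.168, -0.986, -0.0], [0.0, 0.0, -1.0]]
wrist_force: [1.0, -0.0, -4.6]
gripper_width: 0.152
finger_force: 45.0
```

```bash
python3 -c "
from h import *
wristshot('w2')"
```

```text
6.15 [ 0.6421 -0.167   0.1988] [[0.986, -0.168, 0.0], [-0.168, -0.986, -0.0], [0.0, 0.0, -1.0]]
```

View pics/w2.png

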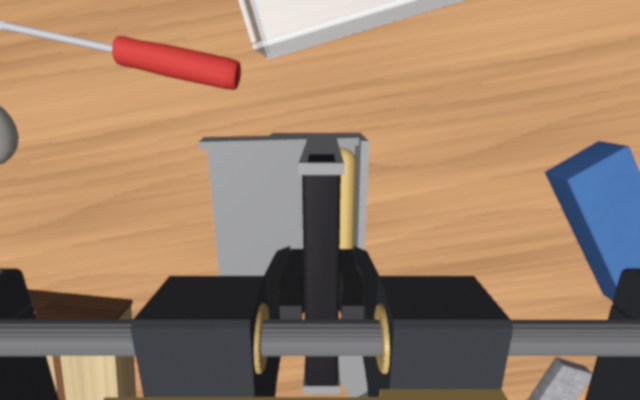

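The scoop is held squarely and the brass pins are still in it. Next I'll carry it behind the tray.

servo_tool:
  targets:
    - [[-1, -0.8, -1, 0, 0, 0, 1], [-2, -1.6, -1, 0, 0, 0, 1], [-2.1, -1.65, -1, 0, 0, 0, 1], [-2.1, -1.65, -1, 0, 0, 0, 1], [-2.1, -1.65, 0, 0, 0, 0, 1], [-2.1, -1.65, 0, 0, 0, 0, 1], [-2.1, -1.65, 0, 0, 0, 0, 1], [-2.1, -1.65, 0, 0, 0, 0, 1], [-2, -1.6, 0, 0, 0, 0, 1], [-1.8, -1.4, 0, 0, 0, 0, 1], [-1.2, -0.9, 0, 0, 0, 0, 1], [-0.6, -0.5, 0, 0, 0, 0, 1]]

```text
time: 7.7
tool_pos: [0.4606, 0.034, 0.239]
tcp_rot: [[0.986, -0.167, 0.0], [-0.167, -0.986, 0.0], [0.0, -0.0, -1.0]]
wrist_force: [-0.6, 1.0, -4.0]
gripper_width: 0.155
finger_force: 45.0
```

servo_tool:
  targets:
    - [[0, 0, 0, 0, 0, 2, 1], [0, 0, 0, 0, 0, 3, 1], [0, 0, 0, 0, 0, 1.5, 1], [0, 0, 0, 0, 0, 0, 1], [0, 0, 0, 0, 0, 0, 1]]

```text
time: 8.32
tool_pos: [0.4612, 0.0331, 0.2387]
tcp_rot: [[0.96, -0.279, 0.0], [-0.279, -0.96, -0.0], [0.0, 0.0, -1.0]]
wrist_force: [0.3, 0.9, -3.7]
gripper_width: 0.156
finger_force: 45.0
```

```bash
python3 - <<'E'
from h import *
d=np.load('pics/w2.npz');P=ray(d['K'],d['view'],[(321,163),(321,387)],.1988+.009);print(P,P.mean(0))
wristshot('w3')
E
```

```text
[[ 0.6946154  -0.17486329  0.2078    ]
 [ 0.60017833 -0.15876867  0.2078    ]] [ 0.64739687 -0.16681598  0.2078    ]
8.325 [0.4612 0.0331 0.2387] [[0.96, -0.279, 0.0], [-0.279, -0.96, -0.0], [0.0, 0.0, -1.0]]
```

View pics/w3.png

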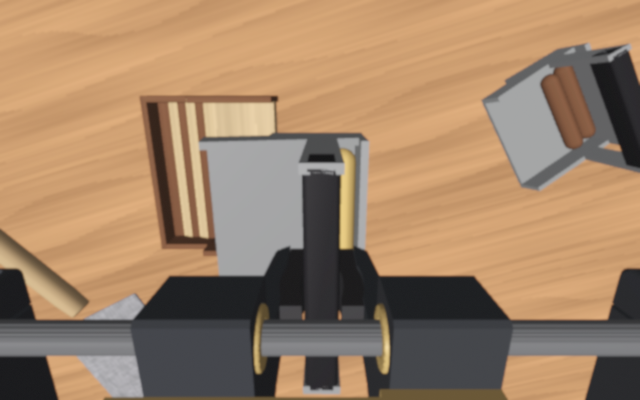

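The tray corners are at (141,97) and (164,248) on the end wall and (277,98) on the back rim. I'll localise the tray from these.

```bash
python3 - <<'E'
from h import *
d=np.load('pics/w3.npz');K,V=d['K'],d['view']
e=ray(K,V,[(140.5,97),(164,248.5)],.036); b=ray(K,V,[(277,98)],.052)[0]
v=e[0]-e[1];a=np.arctan2(v[1],v[0]);print(e,b,np.linalg.norm(v),np.degrees(a))
u=np.array([-np.sin(a),np.cos(a)]); w=np.array([np.cos(a),np.sin(a)])
print('origin end',e[:,:2].mean(0)-.057*u,'from e0',e[0,:2]-.076*w-.057*u,'from back',b[:2]+.065*u-.076*w)
s=b-e[0];print('side dir',np.degrees(np.arctan2(-s[1],-s[0])),np.linalg.norm(s[:2]))
E
```

```text
[[0.57669371 0.17101784 0.036     ]
 [0.43261875 0.21151548 0.036     ]] [0.54115997 0.05081411 0.052     ] 0.1496584622797591 -15.699997579847437
origin end [0.48923201 0.13639323] from e0 [0.48810492 0.13671004] from back [0.48558442 0.13395471]
side dir 73.5316523042366 0.12534585257532052
```

servo_tool:
  targets:
    - [[-0.3, -0.1, 1, 0, 0, 0, 1], [-0.3, 0, 1.5, 0, 0, 0, 1], [0, 0, 1.7, 0, 0, 0, 1], [0, 0, 1.7, 0, 0, 0, 1], [0, 0, 1.5, 0, 0, 0, 1], [0, 0, 1, 0, 0, 0, 1], [0, 0, 0.5, 0, 0, 0, 1], [0, 0, 0, -2, 0, 0, 1], [0, 0, 0, -2, 0, 0, 1], [0, 0, 0, -2, 0, 0, 1], [0, 0, 0, -2, 0, 0, 1], [0, 0, 0, -1, 0, 0, 1]]

```text
time: 9.88
tool_pos: [0.4561, 0.0366, 0.1498]
tcp_rot: [[0.961, -0.274, -0.043], [-0.278, -0.949, -0.15], [0.001, 0.156, -0.988]]
wrist_force: [-0.0, 0.3, -4.1]
gripper_width: 0.149
finger_force: 45.0
```

servo_tool:
  targets:
    - [[0, 0, 0.5, 0, 0, 0, 1], [0, 0, 0.4, 0, 0, 0, 1], [0, 0, 0, 0, 0, 0, 1], [0, 0, 0, 0, 0, 0, 1]]

```text
time: 10.38
tool_pos: [0.4553, 0.0342, 0.1408]
tcp_rot: [[0.96, -0.276, -0.044], [-0.279, -0.948, -0.15], [-0.0, 0.156, -0.988]]
wrist_force: [-1.0, -0.2, -4.0]
gripper_width: 0.152
finger_force: 45.0
```

```bash
python3 - <<'E'
from h import *
import cv2
from cell import cams,telemetry
o=telemetry.get_obs();R=np.array(o['tcp_rot']);t=np.array(o['tool_pos'])
print(t, 'tilt',np.degrees(np.arccos(-R[2,2])))
p=t+R@np.array([.005,-.065,.070]); q=p[:2]-[.4885,.1345]
print('lip tray x,lat(w),z',q@[.276,.961],q@[.961,-.276],p[2])
a=cams.camera('scene')['frame'][120:290,350:550,::-1];b=cams.camera('top')['frame'][150:270,140:280,::-1]
cv2.imwrite('pics/c1.png',np.hstack([cv2.resize(a,(400,340),interpolation=2),cv2.resize(b,(397,340),interpolation=2)]))
E
```

```text
[0.45525166 0.03424751 0.14079817] tilt 8.999141751751221
lip tray x,lat(w),z -0.052293896729194086 0.0008935704877382628 0.0614923289640355
```

View pics/c1.png

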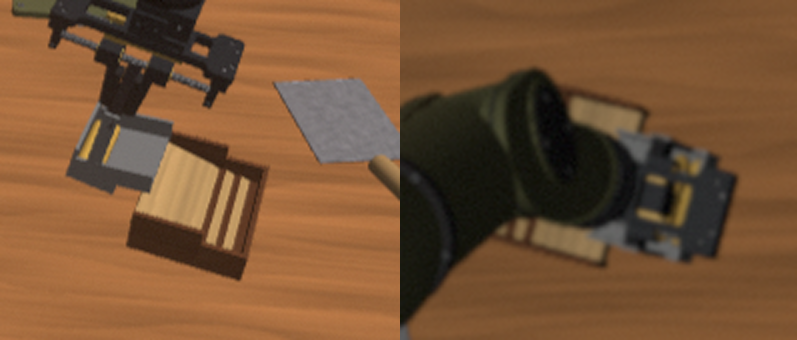

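The lip is aligned over the ramp's high end and both pins are visible in the scoop. Now I'll tip it about the lip.

servo_tool:
  targets:
    - [[0, -0.31, -0.18, -2.5, 0, 0, 1], [0, -0.31, -0.18, -2.5, 0, 0, 1], [0, -0.31, -0.18, -2.5, 0, 0, 1], [0, -0.31, -0.18, -2.5, 0, 0, 1], [0, -0.31, -0.18, -2.5, 0, 0, 1], [0, 0, 0, 0, 0, 0, 1], [0, 0, 0, 0, 0, 0, 1], [0, 0, 0, 0, 0, 0, 1], [0, 0, 0, 0, 0, 0, 1], [0, 0, 0, 0, 0, 0, 1]]

```text
time: 11.72
tool_pos: [0.4601, 0.0508, 0.146]
tcp_rot: [[0.96, -0.26, -0.102], [-0.279, -0.893, -0.352], [0.0, 0.366, -0.931]]
wrist_force: [0.5, 0.7, -2.9]
gripper_width: 0.153
finger_force: 45.0
```

```bash
cat > look.py <<'E'
from h import *
import cv2,sys
from cell import cams,telemetry
o=telemetry.get_obs();R=np.array(o['tcp_rot']);t=np.array(o['tool_pos'])
print(o['time'],t, 'tilt',np.degrees(np.arccos(-R[2,2])))
p=t+R@np.array([.005,-.065,.070]); q=p[:2]-[.4885,.1345]
print('lip tray x,lat(w),z',q@[.276,.961],q@[.961,-.276],p[2])
c=cams.camera('scene');f=c['frame'];np.savez('pics/last.npz',K=c['K'],view=c['view'],frame=f)
f=f.astype(int)
m=((f[:,:,0]>150)&(f[:,:,1]>110)&(f[:,:,2]<90)&(f[:,:,0]-f[:,:,2]>90)).astype(np.uint8)
n,l,s,ce=cv2.connectedComponentsWithStats(m)
for i in range(1,n):
    if s[i,4]>8: print(s[i],ce[i].round(1))
cv2.imwrite(sys.argv[1],cv2.resize(f[120:290,350:550,::-1].astype(np.uint8),(700,595),interpolation=2))
E
python3 look.py pics/c2.png
```

```text
11.725 [0.46012636 0.05077648 0.14596682] tilt 21.486651515610003
lip tray x,lat(w),z -0.05346882390405959 0.0009820400780766545 0.057024614056495546
[186  53   7   9  17] [188.6  56.1]
[ 187   64  185   37 2345] [283.5  83.4]
[178  70   7   8  13] [180.8  73.2]
[172  79  33   9 157] [186.4  83.4]
[419  79  39   5 101] [439.8  80.7]
[534  85  85   9 246] [581.2  88.9]
[440  86  13   4  28] [446.6  87.5]
[423  94  22   9 129] [433.   98.4]
[508  94  18   5  29] [516.   96.5]
[573  94  53  12 199] [602.3  97.8]
[ 156  100  201   24 1922] [259.3 110.7]
[494 100 116  12 745] [542.2 105.7]
[590 107  48  11 192] [619.4 112.1]
[300 108   8   2  12] [304.1 108.3]
[ 475  117  165   26 1594] [563.5 130.8]
[ 165  118  247   69 3687] [323.1 151.6]
[211 119   7   3   9] [213.4 119.9]
[428 120  13   6  38] [434.6 121.8]
[422 126   8   5  11] [425.4 128. ]
[341 128   5   3  10] [342.7 128.8]
[171 130  74  27 531] [206.4 141.7]
[ 468  139  159   28 1266] [562.9 153.5]
[367 146   6   5   9] [368.9 148.1]
[428 146  10   7  29] [432.7 148.8]
[111 150  48  12 340] [131.1 155.9]
[280 150   7   2  10] [28
[... 2514 characters left out ...]
03.5 312.7]
[471 313  23   5  49] [481.7 314.9]
[596 314   9   3  15] [600.  315.3]
[532 326   8   4  15] [535.5 327. ]
[518 328  19   9  83] [526.6 332.5]
[382 332 151  21 567] [476.6 344.5]
[623 335  17   7  53] [633.2 337.2]
[512 337  23   5  78] [523.8 338.8]
[146 338  14  24 114] [152.5 349.5]
[330 338  12   3  15] [335.5 338.9]
[430 355   6   2   9] [432.  355.6]
[512 354  19   4  35] [521.4 355.5]
[ 309  357  149   43 2210] [379.5 376.3]
[437 356  39   6  58] [454.6 358.6]
[  0 358  32  15 213] [ 12.1 365.4]
[400 360  29   6  54] [413.5 362.1]
[141 362  10   4  22] [146.5 363.7]
[128 367  21  23 246] [140.  378.2]
[439 384 148  16 829] [520.4 393.2]
[307 387  78  13 699] [337.3 394.3]
```

View pics/c2.png

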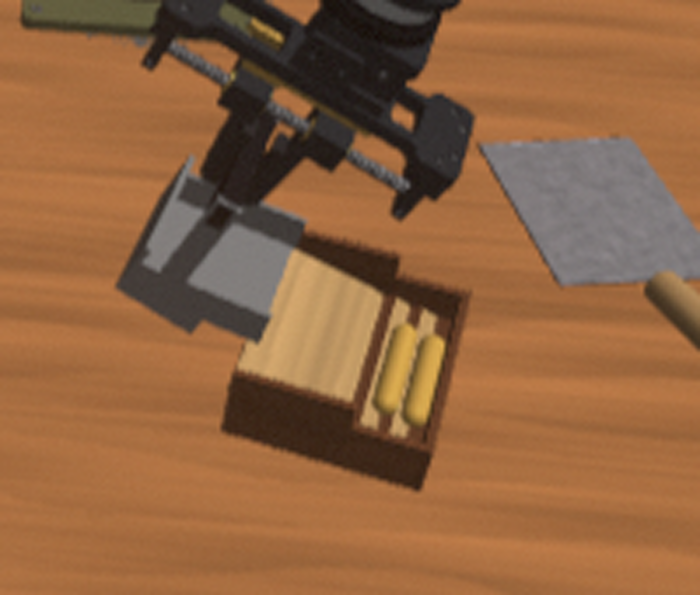

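Both brass pins lie in the two lowest grooves: in the picture they're at about (397,370) and (425,378). I'll lift away, level the scoop and return it to its first spot.

servo_tool:
  targets:
    - [[0, 0.4, -0.5, 0, 0, 0, 1], [0, 0.6, -1.4, 0, 0, 0, 1], [0, 0.6, -1.4, 0, 0, 0, 1], [0, 0.6, -1.4, 0, 0, 0, 1], [0, 0.6, -1.4, 0, 0, 0, 1], [0, 0.6, -1.4, 0, 0, 0, 1], [0, 0, 0, 4, 0, 0, 1], [0, 0, 0, 4.5, 0, 0, 1], [0, 0, 0, 4.5, 0, 0, 1], [0, 0, 0, 4.5, 0, 0, 1], [0, 0, 0, 4, 0, 0, 1], [0, 0, 0, 0, 0, 0, 1]]

```text
time: 13.28
tool_pos: [0.4584, 0.0454, 0.2287]
tcp_rot: [[0.959, -0.282, -0.001], [-0.282, -0.959, -0.001], [-0.0, 0.001, -1.0]]
wrist_force: [0.5, -0.0, -2.2]
gripper_width: 0.149
finger_force: 45.0
```

servo_tool:
  targets:
    - [[1, 0.7, 0, 0, 0, 0, 1], [2, 1.4, 0, 0, 0, 0, 1], [2.3, 1.5, 0, 0, 0, 0, 1], [2.3, 1.5, 0, 0, 0, 0, 1], [2.3, 1.5, 0, 0, 0, 0, 1], [2.3, 1.5, 0, 0, 0, 0, 1], [2.3, 1.5, 0, 0, 0, 0, 1], [2.3, 1.5, 0, 0, 0, 0, 1], [2.3, 1.5, 0, 0, 0, 0, 1], [2, 1.3, 0, 0, 0, 0, 1], [1.5, 1, 0, 0, 0, 0, 1], [0.7, 0.5, 0, 0, 0, 0, 1]]

```text
time: 14.78
tool_pos: [0.6404, -0.1666, 0.2275]
tcp_rot: [[0.96, -0.278, -0.001], [-0.278, -0.96, -0.002], [-0.0, 0.002, -1.0]]
wrist_force: [-0.6, 0.1, -1.8]
gripper_width: 0.153
finger_force: 45.0
```

servo_tool:
  targets:
    - [[0, 0, 1, 0, 0, 0, 1], [0, 0, 1.5, 0, 0, 0, 1], [0, 0, 1.5, 0, 0, 0, 1], [0, 0, 1.5, 0, 0, 0, 1], [0, 0, 1, 0, 0, 0, 1], [0, 0, 0, 0, 0, 0, 1], [0, 0, 0, 0, 0, 0, 1]]

```text
time: 15.65
tool_pos: [0.6402, -0.1659, 0.1635]
tcp_rot: [[0.96, -0.279, 0.001], [-0.279, -0.96, -0.0], [0.001, 0.0, -1.0]]
wrist_force: [-0.0, -0.6, -2.3]
gripper_width: 0.154
finger_force: 45.0
```

servo_tool:
  targets:
    - [[0, 0, 1, 0, 0, 0, 1], [0, 0, 1.5, 0, 0, 0, 1], [0, 0, 1.5, 0, 0, 0, 1], [0, 0, 1.2, 0, 0, 0, 1], [0, 0, 0.8, 0, 0, 0, 1], [0, 0, 0.4, 0, 0, 0, 1], [0, 0, 0.2, 0, 0, 0, 1], [0, 0, 0.1, 0, 0, 0, 1], [0, 0, 0.1, 0, 0, 0, 1], [0, 0, 0.1, 0, 0, 0, 1], [0, 0, 0, 0, 0, 0, 1], [0, 0, 0, 0, 0, 0, 1]]

```text
time: 17.15
tool_pos: [0.6398, -0.1658, 0.0941]
tcp_rot: [[0.96, -0.279, 0.0], [-0.279, -0.96, -0.0], [0.0, 0.0, -1.0]]
wrist_force: [-0.5, 0.0, -2.1]
gripper_width: 0.152
finger_force: 45.0
```

servo_tool:
  targets:
    - [[0, 0, 0.05, 0, 0, 0, 1], [0, 0, 0.05, 0, 0, 0, 1], [0, 0, 0, 0, 0, 0, 1], [0, 0, 0, 0, 0, 0, 1]]

```text
time: 17.65
tool_pos: [0.6398, -0.166, 0.0936]
tcp_rot: [[0.96, -0.279, 0.0], [-0.279, -0.96, -0.0], [0.0, 0.0, -1.0]]
wrist_force: [-2.1, -0.2, 5.5]
gripper_width: 0.155
finger_force: 45.0
```

Contact is made, so I'll release gently and lift straight up.

servo_tool:
  targets:
    - [[0, 0, 0, 0, 0, 0, 0.8], [0, 0, 0, 0, 0, 0, 0.7], [0, 0, 0, 0, 0, 0, 0.5], [0, 0, 0, 0, 0, 0, 0.3], [0, 0, 0, 0, 0, 0, 0], [0, 0, 0, 0, 0, 0, 0], [0, 0, 0, 0, 0, 0, 0]]

```text
time: 18.52
tool_pos: [0.6398, -0.1658, 0.0931]
tcp_rot: [[0.96, -0.279, 0.0], [-0.279, -0.96, -0.0], [0.0, 0.0, -1.0]]
wrist_force: [0.1, 0.5, -0.1]
gripper_width: 0.839
finger_force: 0.0
```

servo_tool:
  targets:
    - [[0, 0, -1, 0, 0, 0, 0], [0, 0, -2, 0, 0, 0, 0], [0, 0, -3, 0, 0, 0, 0], [0, 0, -3, 0, 0, 0, 0], [0, 0, -3, 0, 0, 0, 0], [0, 0, -2, 0, 0, 0, 0], [0, 0, -1, 0, 0, 0, 0], [0, 0, 0, 0, 0, 0, 0], [0, 0, 0, 0, 0, 0, 0]]

```text
time: 19.65
tool_pos: [0.6392, -0.1656, 0.2423]
tcp_rot: [[0.96, -0.279, -0.001], [-0.279, -0.96, 0.0], [-0.002, 0.0, -1.0]]
wrist_force: [0.7, -0.5, -0.9]
gripper_width: 0.999
finger_force: 0.0
```

```bash
python3 - <<'E'
import cv2
from cell import cams
f=cams.camera('scene')['frame'][150:310,260:510,::-1]
cv2.imwrite('pics/end.png',cv2.resize(f,(800,512),interpolation=2))
E
```

```text
(no output)
```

View pics/end.png

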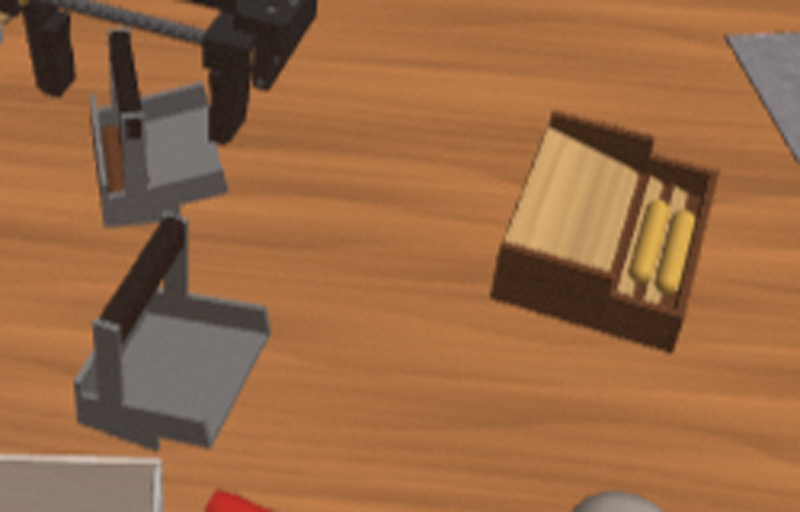

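The scoop stands upright and empty, and each pin is centred in its own groove, at about (650,240) and (678,250).

```bash
python3 -c "
from cell import job
print(job.hand_in())"
```

```text
the job is handed in; nothing more can be done
None
```

The job is handed in: in the last camera picture both brass pins lay in separate grooves of the tray, and the empty scoop stood upright on the table, released; no verdict was returned.

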